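Slide the dispensing tray into its bay

ROBOT

A 6-joint arm with a two-finger parallel gripper is mounted at the origin on the work surface. World frame = base frame: x ahead of the robot, y to its left, z up, the work surface at z = 0. Lengths are in m, angles in rad, forces in N, time in s.
With the tool pointing down it reaches from about 0.35 to 0.975 m from the base axis. Payload 7.1 kg.
Tool frame: the origin (TCP) lies between the finger pads; the fingertips stand 14 mm ahead of it and the grasp point (between the pads) lies 5 mm behind it; z points along the fingers, y is the direction in which the jaws open and shut (so a half turn about z gives the same grasp; the last joint's range is limited). The gripper opens to 88 mm and grips with 3 to 60 N. Pads are 20 mm wide; open, the fingers measure 115 mm over their backs; the gripper's body (75 mm by 178 mm) begins 61 mm behind the grasp point.
Start: joints at [1.291, 0.423, 1.63, -0, 1.089, -0.019], TCP at [0.161, 0.604, 0.237] pointing down, gripper open.
Joint ranges: [-3, 3], [-0.9, 2.11], [0.09, 2.58], [-1.31, 4.45], [0.11, 2.69], [-2.54, 2.54]. Speed limits (rad/s): [2.39, 2.39, 3.01, 3.14, 3.14, 3.14].

INTERFACE

Orientations are given as a 3x3 rotation matrix whose columns are the frame's x, y, z axes.
In Python, from bench import arm, camera, camera_params, job, search_frame gives the robot as it stands.
- The arm moves only by the shell command python3 -m handwheel 'ROWS' [FORCE]. ROWS is JSON, a list of rows, each a list of 7 numbers: the shift along the world's x, y, z in cm, then the turn, a rotation vector about the world's x, y, z in rad, then the finger opening in cm, from 0 to 8.78. In form: [[x, y, z, ax, ay, az, claw], ...]. A call has 1 to 20 rows; each row is the pose to reach, as a shift and turn from the pose commanded when the call began; what a row does not reach only later rows make up. A row lasts 1/12 s, in which the tool goes at most 41.7 mm and 7.16 degrees, less where a joint would pass 70% of its speed; a pose out of reach is approached as far as the arm can. A call with a gripper value outside its range is refused whole. The fingers move at their own pace and stop on an object; FORCE is the grip in N (left out, the last holds). Time passes only in rows, so rows that repeat a pose let the fingers close. It gives the time, the measured TCP pose, the force and the opening at its end, in the units of the state.
- arm.state(): the state, without advancing time (a new reading comes with each control period).
- camera(name): name is "scene" or "top"; returns (picture, depth): 384x512x3 uint8, red, green, blue; 384x512 float32, m along the optical axis (not along the pixel's ray), 0 where there is no reading.
- camera_params(name): a dict with "mtx" (3x3 intrinsics, pixels), "k1" (the pictures are not rectified: a ray, as slopes to the right and down, at radius r is drawn at 1 + k1 r^2 times it, then the intrinsics apply), "camera_from_world" (4x4, takes a point from world to camera coordinates). Camera axes: x right, y down, z forward; pixel columns grow to the right and rows downward; lengths in m; the calibration is good to about 2 mm. A picture is of the moment at which its call begins. camera_params takes no time and is no camera call.
- job.hand_in(): hands the job in, once; it reports no verdict.
Trained networks look in the newest picture that a camera, given by its name, has taken for a name from the list of things; names that differ only in an ending like _2 or _b are one class to them, and where a whole thing is asked for, a point or a joint stands for the part that bears it (a point fixed in the world has none). Each returns a list of dicts, best first, with "p" (0 to 1); they miss things now and then, are a little off and sometimes report something else, mostly with a low value. They report only what shows in the picture. A call takes as long as a camera call. They do not tell look-alikes from the thing itself.
- search_frame(name, camera): "rect" ([centre column, centre row, width, height] in pixels, round what is visible of it).
The state is a dict: "clock": time; "joints": joint angles; "joint_velocities": joint speeds; "joint_efforts": joint torques, N m; "tool_pos": TCP position; "eef_rot": TCP orientation; "force": force on the tool from outside, world axes, zero at the start; "wrist_torque": the same for the moment, N m; "opening": finger opening in m.
Only numpy, scipy, OpenCV 4.12 (cv2) and the standard library are available. Lean on these libraries where they do the work, as an engineer would, in place of code of your own. Each camera call takes 0.05 s, during which the arm holds its last target. There are 200 camera calls.

TASK

Push the blue tray of medicines along the counter with the fingertips into its own bay: up against the raised ledge along the far side of the counter, square to it and centred on the blue label. Do not lift or tip the tray or take anything out of it, keep the little bottle in it standing, and do not disturb the other two trays or the bottle and carton standing on the counter.

Things in the scene. Friction and masses are not known exactly. Their poses are not given: they have to be found in the camera images.
- blue_tray: Loose blue slotted plastic tray to be pushed, open on top: 120 mm (its x) by 170 mm (its y) by 50 mm high, measured over the rim, which is 6 mm deep and stands 3 mm out from the walls all round. About 0.36 kg with its contents (varies); it slides under a push of a few newtons. Origin: centre of its underside, z up. It starts on the counter in front of the row of bays, turned up to 0.3 rad either way.
- label_blue: Blue film label, 110 mm wide along y, folded over the front edge of the ledge; it marks the blue tray's bay. It has no thickness to speak of. Origin: on the front face of the ledge at counter height (z = 0), in the middle of the label's width. The bay is the left, middle or right one of the three, about 215 mm apart; the other two are taken.
- ledge: Fixed raised ledge along the far side of the counter, 60 mm high, 1.3 m long along y, with its vertical front face towards the robot. Origin: foot of that front face (the face is the plane x = 0 of this frame, the ledge lies on its +x side); axes parallel to the world's.
- tray_bottle: Small amber jar with a white cap standing loose in the blue tray, 42 mm across, 64 mm high (its top about 67 mm above the counter). Origin: centre of its underside.
- tray_carton: White and red medicine carton lying loose in the blue tray, 80 x 42 x 42 mm. Origin: centre of its underside.
- mint_tray: Pale mint-green tray of the same size as the blue one, holding a carton lower than its rim, waiting in its own bay against the ledge. Loose; leave it alone. Origin: centre of its underside.
- yellow_tray: Yellow tray of the same size as the blue one, holding a carton lower than its rim, waiting in its own bay against the ledge. Loose; leave it alone. Origin: centre of its underside.
- counter_bottle: White bottle with a blue cap, 60 mm across, 110 mm high, standing on the counter off to the robot's right. Leave it alone. Origin: centre of its underside.
- counter_carton: Dark carton with a red band, 100 x 60 x 120 mm high, standing on the counter off to the robot's left. Leave it alone. Origin: centre of its underside.
Not all that is in view belongs to the job. Of the things like the blue_tray, leave any that is pink; of the rest the larger one is meant. Leave any purple look-alike of the tray_carton alone.

How it is judged:
By the outcome, as a careful person would: the job done as asked, in the order asked, and still so for the second after the job is handed in, with the robot touching nothing.
It also fails if it takes over 54 s, if anything falls off the work surface, if the arm or the gripper's body presses on something with over 40 N, if the wrist force passes 120 N, or if a joint passes its speed limit or range.

## Working session

There is one attempt and no reset: what is moved stays moved. The work goes in short steps, Python scripts to look and compute and a shell command to move; the robot and the scene stay as the last step left them, time stands still between calls to the robot, and variables do not carry over. Pictures are saved under pics/ and viewed, about 8 in all and at most 12, crops included, and the job is handed in when it is done.

```bash
mkdir -p pics
cat > h.py <<'E'
import numpy as np,cv2
from bench import arm,camera,camera_params,job,search_frame
def world(cam,depth=None,uv=None,z=None):
    """uv Nx2 -> world pts; by depth image or on plane z"""
    P=camera_params(cam);K=np.array(P["mtx"],float);T=np.linalg.inv(np.array(P["camera_from_world"]))
    uv=np.atleast_2d(np.array(uv,float))
    n=cv2.undistortPoints(uv.reshape(-1,1,2),K,np.array([P["k1"],0,0,0.])).reshape(-1,2)
    d=np.c_[n,np.ones(len(n))]
    if z is None:
        D=depth[uv[:,1].astype(int),uv[:,0].astype(int)]
        return (d*D[:,None])@T[:3,:3].T+T[:3,3]
    w=d@T[:3,:3].T;s=(z-T[2,3])/w[:,2]
    return w*s[:,None]+T[:3,3]
E
python3 - <<'E'
from h import *
for c in("scene","top"):
    im,d=camera(c);np.savez(f"{c}0.npz",im=im,d=d)
    cv2.imwrite(f"pics/{c}0.png",cv2.resize(im[...,::-1],(800,600),interpolation=cv2.INTER_CUBIC))
    for n in("blue_tray","label_blue","tray_bottle","tray_carton","mint_tray","yellow_tray","counter_bottle","counter_carton"):
        print(c,n,[(np.round(r["rect"]).astype(int).tolist(),round(r["p"],2)) for r in search_frame(n,c)][:4])
print(arm.state()["clock"])
E
```

```text
scene blue_tray [([337, 161, 60, 45], 0.83), ([244, 195, 58, 50], 0.76), ([256, 200, 19, 23], 0.73), ([214, 155, 33, 32], 0.61)]
scene label_blue [([294, 272, 43, 29], 0.61)]
scene tray_bottle [([235, 193, 13, 22], 0.79)]
scene tray_carton [([256, 200, 20, 23], 0.63), ([251, 164, 26, 23], 0.57)]
scene mint_tray [([170, 220, 64, 41], 0.75)]
scene yellow_tray [([235, 234, 61, 39], 0.81)]
scene counter_bottle [([117, 155, 17, 24], 0.67)]
scene counter_carton [([409, 221, 36, 49], 0.72)]
top blue_tray [([322, 260, 40, 46], 0.71), ([164, 284, 72, 61], 0.66)]
top label_blue [([188, 103, 44, 32], 0.74)]
top tray_bottle [([274, 198, 13, 12], 0.74), ([259, 137, 64, 45], 0.19)]
top tray_carton [([248, 196, 14, 33], 0.91), ([270, 249, 30, 29], 0.59)]
top mint_tray [([335, 137, 64, 40], 0.67), ([265, 201, 68, 44], 0.54)]
top yellow_tray [([259, 137, 62, 49], 0.83)]
top counter_bottle [([440, 216, 37, 19], 0.68)]
top counter_carton [([75, 199, 46, 44], 0.77)]
0.9
```

View pics/top0.png

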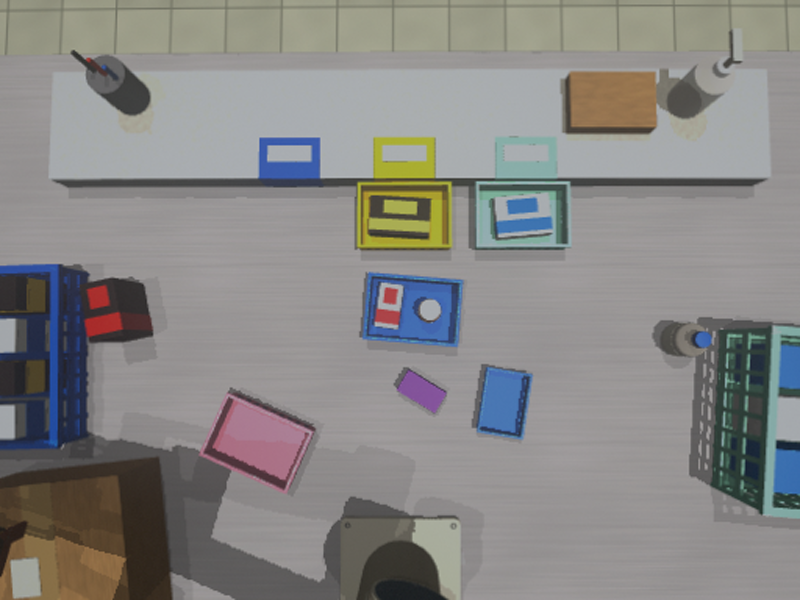

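View pics/scene0.png

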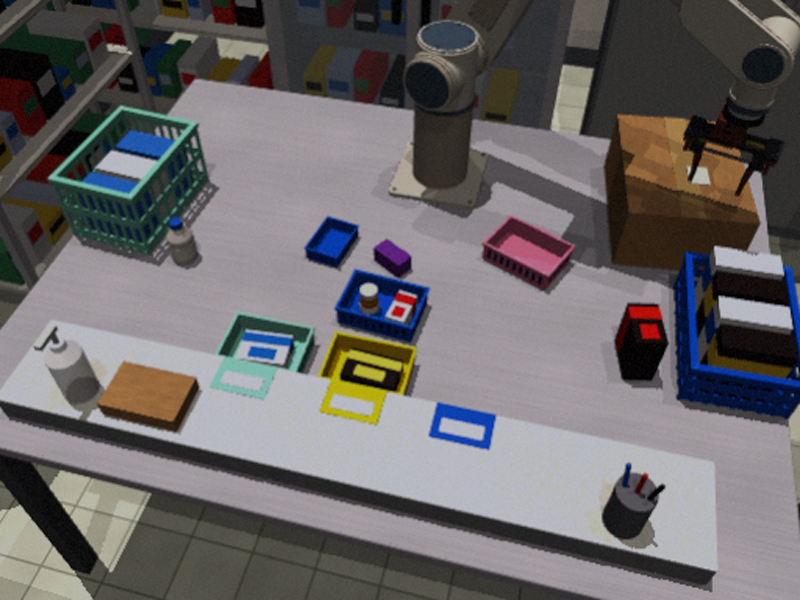

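The pictures show three candidates for the tray. In top-picture pixels (800x600) they are a blue one with jar and carton at (410,310), a smaller empty blue one at (503,402), and a pink one at (258,440). The one at (410,310) fits: it isn't pink, it's the larger blue one, and it holds the contents. The blue label is at (290,158), so the bay is the left one. I'll confirm this with one crop and measure.

```bash
cat >> h.py <<'E'
def tray(im,d,roi):
    """pose (x,y,yaw of tray x axis) from rim outline in top view; roi in px u0,v0,u1,v1"""
    hsv=cv2.cvtColor(im,cv2.COLOR_RGB2HSV)
    m=cv2.inRange(hsv,(98,110,50),(122,255,255));k=np.zeros_like(m);u0,v0,u1,v1=roi;k[v0:v1,u0:u1]=255;m&=k
    vs,us=np.nonzero(m);P=world("top",d,np.c_[us,vs]+0.0)
    sel=(P[:,2]>0.04)&(P[:,2]<0.062)
    W=world("top",uv=np.c_[us,vs][sel],z=0.05)[:,:2]
    (c,s,a)=cv2.minAreaRect((W*1000).astype(np.float32))
    a=(a+45)%90-45
    return np.array(c)/1000,np.array(s),np.radians(a),sel.sum()
E
python3 - <<'E'
from h import *
z=np.load("top0.npz");im,d=z["im"],z["d"]
print("tray",tray(im,d,(225,168,302,228)))
print("label edge z.06 L,M,R",world("top",uv=[[166,114.5],[185.5,114.5],[204.5,114.5]],z=.06).round(4).tolist())
# label mask
hsv=cv2.cvtColor(im,cv2.COLOR_RGB2HSV);m=cv2.inRange(hsv,(98,110,50),(125,255,255));m[:,:150]=0;m[:,220:]=0;m[:75]=0;m[130:]=0
v,u=np.nonzero(m);W=world("top",uv=np.c_[u,v],z=.06);print("label",W.min(0).round(4),W.max(0).round(4))
# ledge front: depth per column
vs=np.arange(95,130)
for c in(150,175,185,200,220):
    P=world("top",d,np.c_[np.full(len(vs),c),vs]);q=P[P[:,2]>.05];print(c,"front x",q[:,0].min().round(4),q[:,1].mean().round(4),q[:,2].mean().round(4))
for n,uv in dict(jar=(274,198),carton=(249,196),ytray_l=(230,137),small=(322,258),purple=(270,249),pink=(130,290),box=(90,330),box2=(103,300)).items(): print(n,world("top",d,[uv]).round(3))
for n,lo,hi,roi in(("yel",(22,90,60),(34,255,255),(220,110,295,165)),("mint",(70,30,60),(92,255,255),(296,113,372,165))):
    m=cv2.inRange(hsv,lo,hi);u0,v0,u1,v1=roi;v,u=np.nonzero(m[v0:v1,u0:u1]);P=world("top",d,np.c_[u+u0,v+v0]);s=(P[:,2]>.04)&(P[:,2]<.055)
    print(n,P[s].min(0).round(3),P[s].max(0).round(3))
cv2.imwrite("pics/crop1.png",cv2.resize(im[90:290,150:360,::-1],(630,600),interpolation=cv2.INTER_CUBIC))
s=arm.state();print(s["clock"],np.round(s["eef_rot"],3).tolist(),s["opening"],np.round(s["tool_pos"],3))
E
```

```text
tray (array([ 0.48664929, -0.02104296]), array([168.96165466, 119.56985474]), np.float64(-0.07874567869200795), np.int64(427))
label edge z.06 L,M,R [[0.7194, 0.2546, 0.06], [0.7194, 0.1996, 0.06], [0.7193, 0.146, 0.06]]
label [0.7207 0.1477 0.06  ] [0.7955 0.2562 0.06  ]
150 front x 0.7212 0.3 0.0621
175 front x 0.7211 0.2291 0.0628
185 front x 0.7205 0.2012 0.0613
200 front x 0.7207 0.1588 0.062
220 front x 0.7219 0.1026 0.061
jar [[ 0.485 -0.049  0.069]]
carton [[0.491 0.02  0.048]]
ytray_l [[0.657 0.074 0.054]]
small [[ 0.316 -0.189  0.005]]
purple [[ 0.344 -0.039  0.044]]
pink [[0.23  0.348 0.052]]
box [[0.133 0.436 0.099]]
box2 [[0.191 0.444 0.001]]
yel [ 0.597 -0.089  0.04 ] [0.722 0.078 0.055]
mint [ 0.598 -0.303  0.04 ] [ 0.723 -0.134  0.055]
0.9 [[-0.966, 0.258, -0.0], [0.258, 0.966, 0.0], [0.0, 0.0, -1.0]] 0.08767402503480246 [0.161 0.604 0.237]
```

View pics/crop1.png

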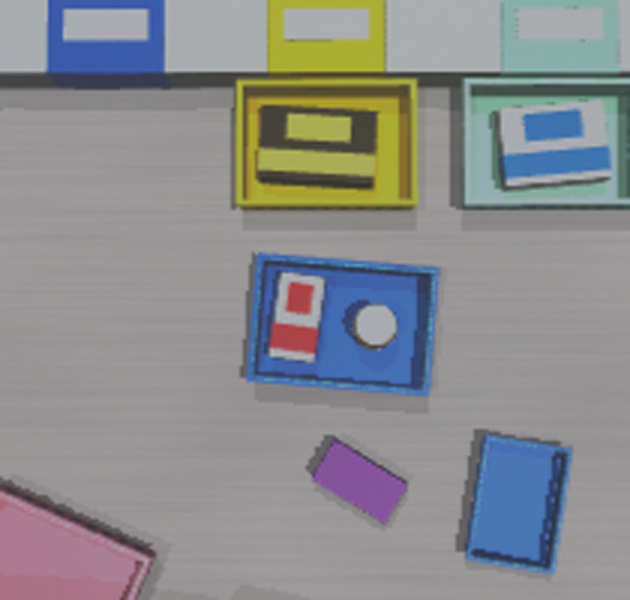

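The crop shows the blue tray with carton and jar at (345,325). The smaller empty blue tray is at (520,500) and the purple carton at (360,480). My target is the tray with contents: centre (0.487,-0.021), yaw -0.079, and it must go to (0.660,0.201), yaw 0. I'll push it +y first on its right end, clear of the yellow tray, then +x.

```bash
python3 -m handwheel '[[26,-35,0,0,0,-0.7,8.76],[26,-35,0,0,0,-0.7,8.76],[26,-35,0,0,0,-0.7,8.76],[26,-35,0,0,0,-0.7,8.76],[26,-35,0,0,0,-0.7,8.76],[26,-35,0,0,0,-0.7,8.76],[26,-35,0,0,0,-0.7,8.76],[26,-35,0,0,0,-0.7,8.76],[26,-35,0,0,0,-0.7,8.76],[26,-35,0,0,0,-0.7,8.76],[31.6,-74.5,-10,0,0,-1.388,8.76],[31.6,-74.5,-10,0,0,-1.388,8.76],[31.6,-74.5,-10,0,0,-1.388,8.76],[31.6,-74.5,-10,0,0,-1.388,8.76],[31.6,-74.5,-10,0,0,-1.388,8.76],[31.6,-74.5,-10,0,0,-1.388,8.76],[31.6,-74.5,-10,0,0,-1.388,8.76],[31.6,-74.5,-10,0,0,-1.388,8.76],[31.6,-74.5,-10,0,0,-1.388,8.76],[31.6,-74.5,-10,0,0,-1.388,8.76]]'
```

```text
clock: 2.57
tool_pos: [0.4755, -0.1326, 0.1391]
eef_rot: [[0.078, 0.997, 0.001], [0.997, -0.078, -0.0], [-0.0, 0.001, -1.0]]
force: [0.9, 0.5, -0.4]
opening: 0.0876
```

```bash
python3 -m handwheel '[[0,0,-4,0,0,0,8.76],[0,0,-7.5,0,0,0,8.76],[0,0,-10.5,0,0,0,8.76],[0,0,-10.5,0,0,0,8.76],[0,0,-10.5,0,0,0,8.76]]'
```

```text
clock: 2.98
tool_pos: [0.4743, -0.1301, 0.0334]
eef_rot: [[0.078, 0.997, -0.003], [0.997, -0.078, 0.001], [0.001, -0.004, -1.0]]
force: [-0.1, 1.6, 0.9]
opening: 0.088
```

```bash
python3 -m handwheel '[[0.3,0.6,0,0,0,0,8.76],[0.4,1,0,0,0,0,8.76],[0.4,1.3,0,0,0,0,8.76],[0.4,1.6,0,0,0,0,8.76],[0.4,1.9,0,0,0,0,8.76],[0.4,2.3,0,0,0,0,8.76],[0.4,2.8,0,0,0,0,8.76],[0.4,3.4,0,0,0,0.01,8.76],[0.4,4.1,0,0,0,0.02,8.76],[0.4,4.9,0,0,0,0.03,8.76],[0.4,5.7,0,0,0,0.04,8.76],[0.4,6.5,0,0,0,0.05,8.76],[0.4,7.3,0,0,0,0.06,8.76],[0.4,8.1,0,0,0,0.07,8.76],[0.4,8.9,0,0,0,0.08,8.76],[0.4,9.7,0,0,0,0.08,8.76],[0.4,10.5,0,0,0,0.08,8.76],[0.4,11.2,0,0,0,0.08,8.76],[0.4,11.7,0,0,0,0.08,8.76],[0.4,12,0,0,0,0.08,8.76]]'
cat > look.py <<'E'
from h import *
import sys
im,d=camera("top");roi=tuple(map(int,sys.argv[2:6]))
print(tray(im,d,roi));cv2.imwrite(f"pics/{sys.argv[1]}.png",cv2.resize(im[90:290,100:360,::-1],(780,600),interpolation=cv2.INTER_CUBIC))
s=arm.state();print(s["clock"],np.round(s["tool_pos"],4),np.round(s["force"],1))
E
python3 look.py p2 160 168 300 228
```

```text
clock: 4.65
tool_pos: [0.4805, -0.01, 0.0357]
eef_rot: [[-0.003, 1.0, 0.003], [1.0, 0.003, -0.001], [-0.001, 0.003, -1.0]]
force: [1.1, -5.7, 5.8]
opening: 0.0875
(array([0.4770582 , 0.12805695]), array([117.48493958,  87.08641052]), np.float64(0.004634789750930069), np.int64(217))
4.7 [ 0.4804 -0.0097  0.0356] [0.6 0.6 1.1]
```

View pics/p2.png

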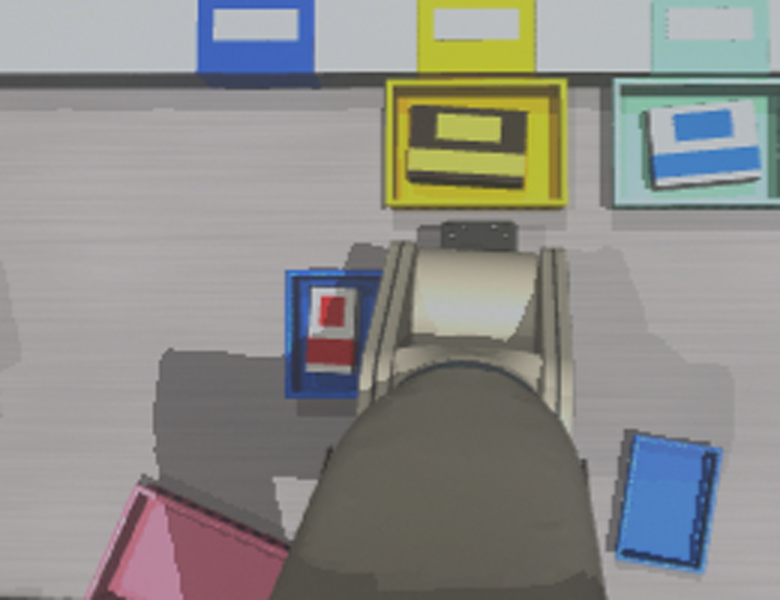

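The tray is square and its left end is at y≈0.172, so its centre is at y≈0.087. The tray moves with the tool, so 11.5 cm more to go.

```bash
python3 -m handwheel '[[0,0.2,0,0,0,0,8.76],[0,0.5,0,0,0,0,8.76],[0,0.9,0,0,0,0,8.76],[0,1.4,0,0,0,0,8.76],[0,2,0,0,0,0,8.76],[0,2.8,0,0,0,0,8.76],[0,3.6,0,0,0,0,8.76],[0,4.4,0,0,0,0,8.76],[0,5.2,0,0,0,0,8.76],[0,6,0,0,0,0,8.76],[0,6.8,0,0,0,0,8.76],[0,7.6,0,0,0,0,8.76],[0,8.4,0,0,0,0,8.76],[0,9.2,0,0,0,0,8.76],[0,9.9,0,0,0,0,8.76],[0,10.5,0,0,0,0,8.76],[0,10.9,0,0,0,0,8.76],[0,11.2,0,0,0,0,8.76],[0,11.4,0,0,0,0,8.76],[0,11.5,0,0,0,0,8.76]]'
python3 look.py p3 125 168 300 228
# back off, rise
python3 -m handwheel '[[0,-1,0,0,0,0,8.76],[0,-3,0,0,0,0,8.76],[0,-4,3,0,0,0,8.76],[0,-4,6.5,0,0,0,8.76],[-2,-4,10,0,0,0,8.76],[-6,-4,12,0,0,0.1,8.76],[-10,-4,12,0,0,0.2,8.76],[-10,-4,12,0,0,0.2,8.76],[-10,-4,12,0,0,0.2,8.76]]'
python3 look.py p4 125 168 300 228
```

```text
clock: 6.37
tool_pos: [0.4794, 0.1046, 0.035]
eef_rot: [[-0.003, 1.0, 0.0], [1.0, 0.003, -0.0], [-0.0, 0.0, -1.0]]
force: [0.5, -6.7, 5.9]
opening: 0.0876
(array([0.47649188, 0.26816156]), array([ 36.85183716, 118.88259125]), np.float64(-0.03234142827792227), np.int64(133))
6.4167 [0.4794 0.1047 0.035 ] [-0.2 -3.4  3. ]
clock: 7.17
tool_pos: [0.377, 0.0643, 0.1546]
eef_rot: [[-0.2, 0.98, -0.001], [0.98, 0.2, 0.0], [0.0, -0.001, -1.0]]
force: [0.3, -0.6, -0.7]
opening: 0.0873
(array([0.47683847, 0.20216464]), array([117.74787903, 168.73110962]), np.float64(0.004766588657010519), np.int64(408))
7.2167 [0.3792 0.0645 0.1547] [-0.5  0.3  0.5]
```

View pics/p4.png

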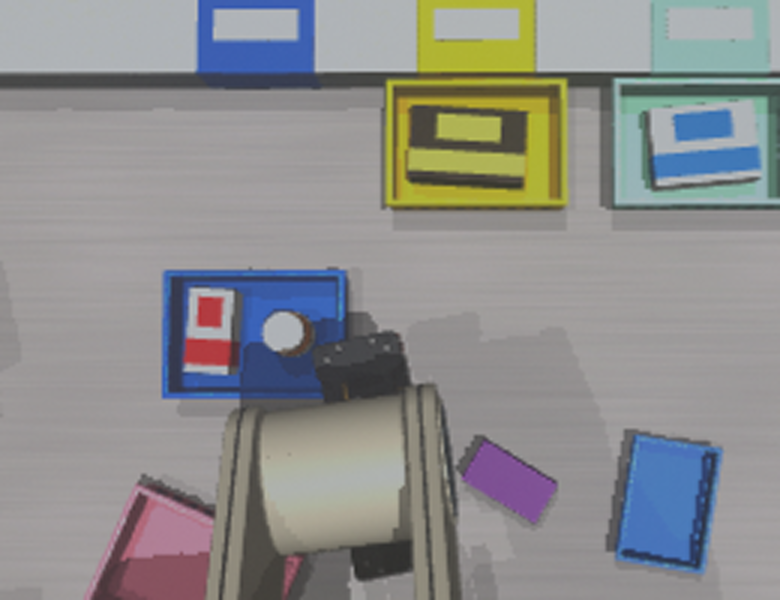

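```bash
python3 -m handwheel '[[0,3,0,0,0,0.12,8.76],[0,6,0,0,0,0.24,8.76],[0.4,9,0,0,0,0.36,8.76],[0.4,12,0,0,0,0.48,8.76],[0.4,13.7,0,0,0,0.6,8.76],[0.4,13.7,0,0,0,0.72,8.76],[0.4,13.7,0,0,0,0.84,8.76],[0.4,13.7,0,0,0,0.96,8.76],[0.4,13.7,0,0,0,1.08,8.76],[0.4,13.7,0,0,0,1.2,8.76],[0.4,13.7,0,0,0,1.32,8.76],[0.4,13.7,0,0,0,1.371,8.76],[0.4,13.7,-4,0,0,1.371,8.76],[0.4,13.7,-8,0,0,1.371,8.76],[0.4,13.7,-11.5,0,0,1.371,8.76],[0.4,13.7,-12,0,0,1.371,8.76],[0.4,13.7,-12,0,0,1.371,8.76],[0.4,13.7,-12,0,0,1.371,8.76]]'
```

```text
clock: 8.72
tool_pos: [0.3843, 0.2019, 0.0346]
eef_rot: [[-1.0, -0.002, -0.0], [-0.002, 1.0, -0.0], [0.0, -0.0, -1.0]]
force: [-0.4, 0.0, 0.1]
opening: 0.0879
```

```bash
python3 -m handwheel '[[0.5,0,0,0,0,0,8.76],[1,0,0,0,0,0,8.76],[1.3,0,0,0,0,0,8.76],[1.6,0,0,0,0,0,8.76],[1.9,0,0,0,0,0,8.76],[2.3,0,0,0,0,0,8.76],[2.8,0,0,0,0,0,8.76],[3.5,0,0,0,0,0,8.76],[4.3,0,0,0,0,0,8.76],[5.2,0,0,0,0,0,8.76],[6.1,0,0,0,0,0,8.76],[7,0,0,0,0,0,8.76],[7.9,0,0,0,0,0,8.76],[8.8,0,0,0,0,0,8.76],[9.7,0,0,0,0,0,8.76],[10.6,0,0,0,0,0,8.76],[11.5,0,0,0,0,0,8.76],[12.3,0,0,0,0,0,8.76],[12.8,0,0,0,0,0,8.76],[13,0,0,0,0,0,8.76]]'
python3 look.py p5 125 118 300 228
```

```text
clock: 10.38
tool_pos: [0.5136, 0.2014, 0.0341]
eef_rot: [[-1.0, -0.002, -0.001], [-0.002, 1.0, -0.0], [0.001, -0.0, -1.0]]
force: [-3.9, -0.3, 3.1]
opening: 0.0875
(array([0.58525153, 0.20123155]), array([116.00087738, 171.15412903]), np.float64(0.0004328496317023558), np.int64(260))
10.4333 [0.5136 0.2015 0.0341] [-0.  -0.4 -0. ]
```

View pics/p5.png

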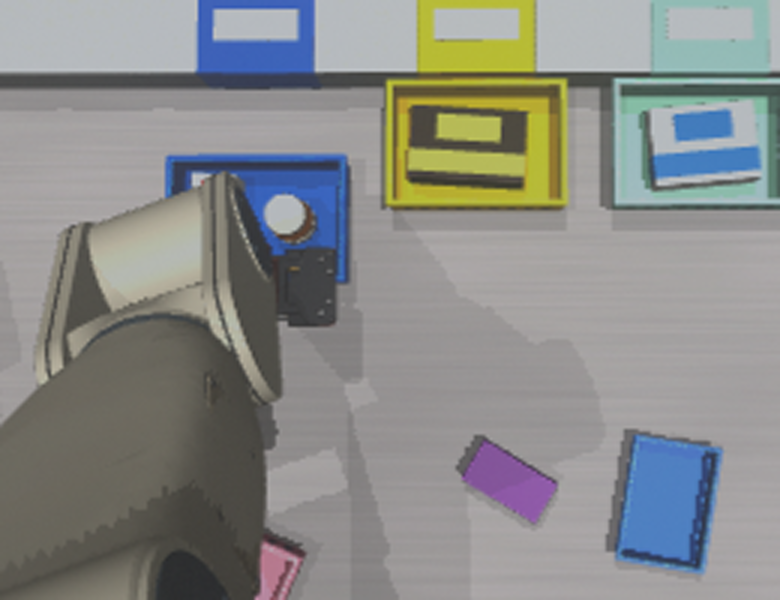

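The tray is square and centred (y 0.201, yaw 0), about 7.6 cm from the ledge. I'll push on, slowing towards the end.

```bash
python3 -m handwheel '[[0.2,0,0,0,0,0,8.76],[0.5,0,0,0,0,0,8.76],[1,0,0,0,0,0,8.76],[1.6,0,0,0,0,0,8.76],[2.3,0,0,0,0,0,8.76],[3,0,0,0,0,0,8.76],[3.7,0,0,0,0,0,8.76],[4.4,0,0,0,0,0,8.76],[5,0,0,0,0,0,8.76],[5.5,0,0,0,0,0,8.76],[5.9,0,0,0,0,0,8.76],[6.2,0,0,0,0,0,8.76],[6.5,0,0,0,0,0,8.76],[6.7,0,0,0,0,0,8.76],[6.9,0,0,0,0,0,8.76],[7,0,0,0,0,0,8.76],[7.1,0,0,0,0,0,8.76],[7.2,0,0,0,0,0,8.76]]'
python3 -m handwheel '[[0.07,0,0,0,0,0,8.76],[0.13,0,0,0,0,0,8.76],[0.2,0,0,0,0,0,8.76],[0.25,0,0,0,0,0,8.76]]'
```

```text
clock: 11.93
tool_pos: [0.5853, 0.2016, 0.0343]
eef_rot: [[-1.0, -0.002, -0.0], [-0.002, 1.0, -0.0], [0.0, -0.0, -1.0]]
force: [-2.9, 0.4, -1.1]
opening: 0.0875
clock: 12.27
tool_pos: [0.5879, 0.2016, 0.0343]
eef_rot: [[-1.0, -0.002, -0.0], [-0.002, 1.0, -0.0], [0.0, -0.0, -1.0]]
force: [-2.7, 0.4, -1.6]
opening: 0.0876
```

```bash
python3 -m handwheel '[[0.05,0,0,0,0,0,8.76],[0.1,0,0,0,0,0,8.76],[0.1,0,0,0,0,0,8.76]]'; python3 -m handwheel '[[0.05,0,0,0,0,0,8.76],[0.1,0,0,0,0,0,8.76],[0.1,0,0,0,0,0,8.76]]'
```

```text
clock: 12.52
tool_pos: [0.589, 0.2016, 0.0343]
eef_rot: [[-1.0, -0.002, 0.0], [-0.002, 1.0, 0.0], [-0.0, 0.0, -1.0]]
force: [-1.9, -0.6, -1.5]
opening: 0.0877
clock: 12.77
tool_pos: [0.589, 0.2016, 0.0343]
eef_rot: [[-1.0, -0.002, -0.002], [-0.002, 1.0, -0.0], [0.002, -0.0, -1.0]]
force: [-5.9, 0.3, 1.2]
opening: 0.0874
```

```bash
python3 -m handwheel '[[0.05,0,0,0,0,0,8.76],[0.1,0,0,0,0,0,8.76],[0.1,0,0,0,0,0,8.76]]'; python3 -m handwheel '[[0.05,0,0,0,0,0,8.76],[0.1,0,0,0,0,0,8.76],[0.1,0,0,0,0,0,8.76]]'
```

```text
clock: 13.02
tool_pos: [0.589, 0.2016, 0.0343]
eef_rot: [[-1.0, -0.002, -0.004], [-0.002, 1.0, -0.001], [0.004, -0.001, -1.0]]
force: [-9.1, 1.1, 4.7]
opening: 0.0878
clock: 13.27
tool_pos: [0.5891, 0.2016, 0.0343]
eef_rot: [[-1.0, -0.002, -0.006], [-0.002, 1.0, -0.001], [0.006, -0.001, -1.0]]
force: [-12.1, 1.6, 8.3]
opening: 0.0879
```

The TCP has stalled at x=0.589 with the force rising to 12 N, so the tray is on the ledge. I'll back off, lift and check.

```bash
python3 -m handwheel '[[-0.2,0,0,0,0,0,8.76],[-0.5,0,0,0,0,0,8.76],[-2,0,0,0,0,0,8.76],[-5,0,0,0,0,0,8.76],[-8,0,3,0,0,0,8.76],[-11,0,6,0,0,0,8.76],[-15,0,9,0,0,0,8.76],[-18,0,12,0,0,0,8.76],[-20,0,15,0,0,0,8.76],[-20,0,15,0,0,0,8.76],[-20,0,15,0,0,0,8.76]]'
python3 look.py p6 125 118 220 180
python3 - <<'E'
from h import *
im,d=camera("top");hsv=cv2.cvtColor(im,cv2.COLOR_RGB2HSV)
for n,lo,hi,roi in(("yel",(22,90,60),(34,255,255),(220,110,295,165)),("mint",(70,30,60),(92,255,255),(296,113,372,165))):
    m=cv2.inRange(hsv,lo,hi);u0,v0,u1,v1=roi;v,u=np.nonzero(m[v0:v1,u0:u1]);P=world("top",d,np.c_[u+u0,v+v0]);s=(P[:,2]>.04)&(P[:,2]<.055)
    print(n,P[s].min(0).round(3),P[s].max(0).round(3))
im,d=camera("scene");cv2.imwrite("pics/s6.png",cv2.resize(im[120:320,80:440,::-1],(800,444),interpolation=cv2.INTER_CUBIC))
print([r for r in search_frame("tray_bottle","scene")][:1])
E
```

```text
clock: 14.18
tool_pos: [0.3929, 0.2025, 0.1868]
eef_rot: [[-1.0, -0.003, 0.006], [-0.003, 1.0, 0.003], [-0.006, 0.003, -1.0]]
force: [-1.0, -0.2, -0.5]
opening: 0.0877
(array([0.65624524, 0.20159329]), array([170.44293213, 111.52388763]), np.float64(-0.0008771121050175971), np.int64(311))
14.2333 [0.3932 0.2023 0.1855] [-0.1  0.1 -0.3]
yel [ 0.597 -0.089  0.04 ] [0.722 0.078 0.055]
mint [ 0.598 -0.303  0.04 ] [ 0.722 -0.134  0.055]
[{'rect': [288.9, 247.5, 18.0, 25.8], 'p': 0.63}]
```

View pics/p6.png

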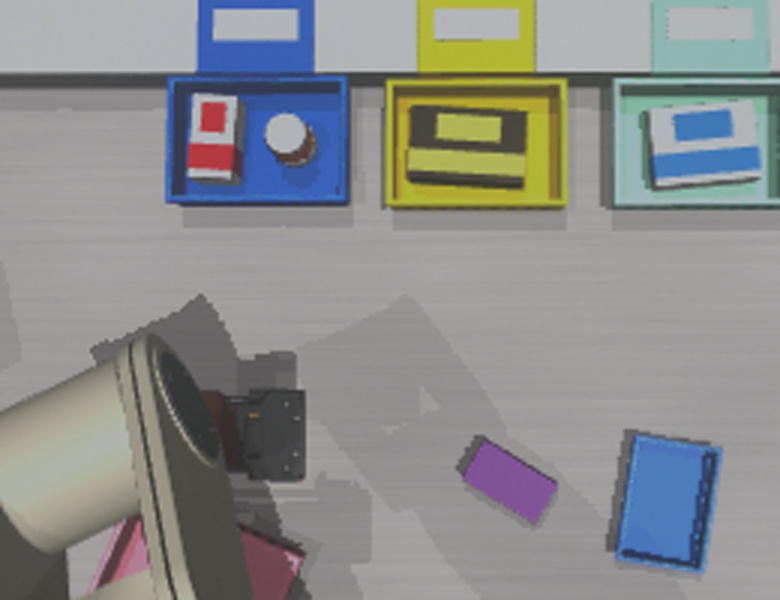

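View pics/s6.png

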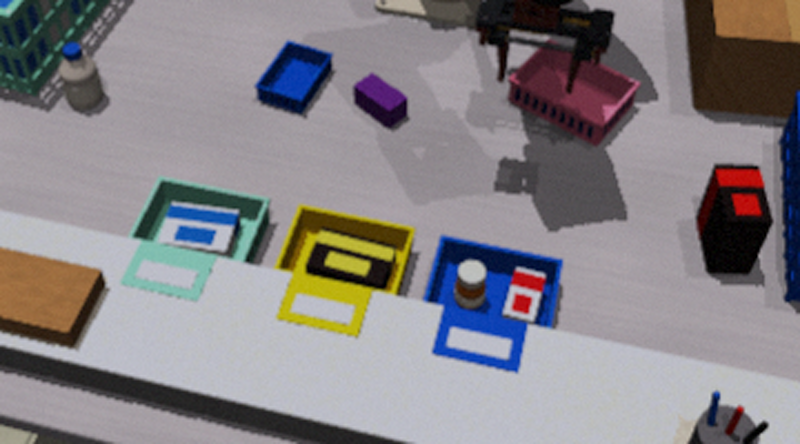

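The pictures show the blue tray square against the ledge under its label (p6, 258,140). The jar is standing at (290,135) and the carton lies at (215,138). The yellow and mint trays haven't moved.

```bash
python3 -c "
from bench import job
print(job.hand_in())"
```

```text
the job is handed in; nothing more can be done
None
```

The blue tray is in its bay against the ledge, square to it and centred on the blue label, and I handed the job in at about 14 s. I pushed it with the open fingertips, first to the left on its right end while squaring it, then straight ahead onto the ledge. The final press reached about 12 N.

| Last check | Result |
|---|---|
| Tray centre along the counter (y) | 0.2016, against the label at about 0.2015 |
| Yaw | about -0.001 rad |
| Rear edge | x ≈ 0.6005, which puts the far edge at about 0.7205, the measured ledge face |
| Jar and carton in the tray | Jar standing, carton in place |
| Yellow and mint trays | Measured outlines unchanged to within 1 mm |
| Counter bottle and dark carton | Still standing in the final picture; not measured again |
| Robot | Clear of everything, raised to 0.19 m |

**One disagreement:** the automatic outline gave the tray's depth as 112 mm instead of 120 mm. I think the far rim was lost in the ledge's shadow, so I judged contact from the rear edge and from the tool stalling as the force rose.

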